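# Unpin the work carrier from the tilted drill table and lay it in the tray

### The arm

A 6-joint arm with a two-finger parallel gripper is mounted at the origin on the work surface. World frame = base frame: x ahead of the robot, y to its left, z up, the work surface at z = 0. Lengths are in m, angles in rad, forces in N, time in s.
With the tool pointing down it reaches from about 0.275 to 0.85 m from the base axis. Payload 19 kg.
Tool frame: the origin (TCP) lies at the very end of the fingers, on their centre line; the grasp point (between the pads) lies 19 mm behind it; z points along the fingers, y is the line along which they close (so a half turn about z gives the same grasp; the last joint's range is limited). The gripper opens to 85 mm and grips with 20 to 120 N. Pads are 22 mm wide; open, the fingers measure 114 mm over their backs; the gripper's body (76 mm by 85 mm) begins 54 mm behind the grasp point. The pads swing forward as they close: fully open they stand 13 mm farther back than shut.
Start: joints at [-1.32, 0.15, 1.437, -0, 1.554, -0.134], TCP at [0.216, -0.533, 0.231] pointing down, gripper open.
Joint ranges: [-2.8, 2.8], [-0.68, 2.1], [0.12, 2.68], [-1.39, 4.53], [0.16, 2.79], [-2.81, 2.81]. Speed limits (rad/s): [1.89, 1.89, 2.22, 3.01, 3.01, 3.01].

### API

Orientations are given as a unit quaternion [w, x, y, z].
In Python, from bench import status, viewer, job gives the robot as it stands.
- The arm moves only by the tool servo_tool, never from a script. Its argument "commands" is a list of rows, each a list of 7 numbers: the shift along the tool's x, y, z in cm, then the turn, a rotation vector about the tool's x, y, z in degrees, then the gripper command: -1 is fully open, 1 is shut, values between are in proportion. A call has 1 to 10 rows; each row shifts and turns the commanded pose from where the row before left it, along the tool's axes as they then stand; what a row does not reach is not made up. A row lasts 1/12 s, in which the tool goes at most 41.7 mm and 7.16 degrees, less where a joint would pass 70% of its speed; a pose out of reach is approached as far as the arm can. A call is refused whole if a number of a shift passes 4.17 or a number of a turn 7.16, either way. A call with a gripper value outside its range is refused whole. The fingers move at their own pace and stop on an object; the grip force is fixed at half the most. Time passes only in rows, so rows that do not move let the fingers close. It gives the time, the measured TCP pose, the force, the opening and the grip force at its end, in the units of the state.
- status.get_obs(): the state, without advancing time (a new reading comes with each control period).
- viewer.read_camera(name): name is "scene" or "side" or "wrist"; returns a dict with "color" (480x640x3 uint8, red, green, blue), "fx", "fy", "cx", "cy" (pixels), "rvec" (rotation vector, rad) and "tvec" (3), from world to camera coordinates, as OpenCV has them; the wrist camera has in their place "T_tool_cam" (4x4, takes a point from camera to tool coordinates, whose origin is the TCP and whose axes are the flange's). Camera axes: x right, y down, z forward; pixel columns grow to the right and rows downward; lengths in m; the calibration is good to about 2 mm. The wrist camera is an equidistant fisheye: a pixel r from the principal point sees the ray r / f radians off the axis. A picture is of the moment at which its call begins: read the wrist's pose just before it. There is no depth.
- job.finish_job(): hands the job in; it is judged then, once.
Trained networks look in the newest picture that a camera, given by its name, has taken for a name from the list of things; names that differ only in an ending like _2 or _b are one class to them, and where a whole thing is asked for, a point or a joint stands for the part that bears it (a point fixed in the world has none). Each returns a list of dicts, best first, with "conf" (0 to 1); they miss things now and then, are a little off and sometimes report something else, mostly with a low value. They report only what shows in the picture. A call takes as long as a camera call. They do not tell look-alikes from the thing itself.
- viewer.find_in(name, camera): "rect" ([left, top, width, height] in pixels, round what is visible of it).
- viewer.pinpoint(name, camera): "point" ([row, column] in pixels: a listed point, or the origin of a listed thing).
The state is a dict: "t": time; "joints": joint angles; "dq": joint speeds; "effort": joint torques, N m; "position": TCP position; "orientation": TCP orientation; "contact_force": force on the tool from outside, world axes, zero at the start; "ft_torque": the same for the moment, N m; "opening": finger opening in m; "finger_force": force on a finger pad.
Only numpy, scipy, OpenCV 4.12 (cv2) and the standard library are available. Lean on these libraries where they do the work, as an engineer would, in place of code of your own. Each camera call takes 0.05 s, during which the arm holds its last target. There are 200 camera calls.

### The job

The adapter on the tilted drill table is drilled: pull out the knob of the index plunger and twist it so that it stays latched out by itself, then draw the carrier up the slope until it is clear of the bridge and take it off. Set it down, right way up and flat on the floor of the blue tray, without dropping it. Leave the plunger latched out for the next carrier, and the other things on the bench standing where they are.

Things in the scene. Friction and masses are not known exactly. Their poses are not given: they have to be found in the camera images.
- fixture: Dark grey cast-iron tilting drill table, 190 x 170 mm, bolted to the bench. Origin on the bench under its middle; x level, from the face's low end to its high end, y across, z up. The flat face rises at 35 degrees: in this frame up-slope is U = (0.819, 0, 0.574), the outward normal N = (-0.574, 0, 0.819); lower edge of the face at (-0.078, 0, 0.032).
- bridge_top (a point): Middle of the top of the dark steel bridge across the low end of the face, axes as the fixture's. Bridge: 122 mm wide (y), 30 mm along the slope (15 mm either side of this point), top 24 mm and underside 10 mm off the face. The lowest 34 mm of the carrier lie under it; 34 mm up the slope from its start the carrier's end is clear of it, and nothing else lies over the carrier.
- face_top (a point): Middle of the upper edge of the sloping face, axes as the fixture's. Along both sides of the face steel fences 9 mm high guide the carrier with 2 mm of play each side; the upper end is open, so the carrier can be slid up and out. The face is oiled and the plate smooth (friction about 0.2): let go part-way, the carrier slides back down to the stop.
- knob_grip (a point): Centre of grip of the plunger's round black knob (red cap), 26 mm across, reaching 16 mm below and 12 mm above this point. z axis = the plunger's axis = N of the fixture, 35 degrees from vertical; x along the white line on the cap. Home: 28 mm out from the bridge's top along N. Below the knob is a brass sleeve 20 mm across, its top 17 mm below this point. The point moves with the knob.
- plunger (a joint): Pull of the plunger along N, in m: 0 home (pin 6.5 mm deep in the carrier's hole), 0.0125 fully out. A spring draws it in with 7 N at home, 11 N fully out. From 0.009 on the knob can be turned; turned and let go it rests at 0.0083 to 0.009, the pin clear of the carrier.
- plunger_knob (a joint): Turn of the knob about N, in rad; 0 when the white line points along the slope. While home a notch stops it within 0.2. Pulled beyond 0.009 m it turns easily either way. Let go at 0.8 to 2.3 rad, either way, it stays latched out; nearer to 0 or to half a turn it springs home.
- carrier_grip (a point): Centre of the black handle bar on the carrier, to be grasped: 44 mm long (this point's x axis), 14 wide (y), 14 high (z), on two posts, 21 mm clear of the plate. Start: x points up the slope (U), z along N. The carrier with its workpiece weighs 0.35 to 0.7 kg and balances within 10 mm of this point. A steel adapter 44 mm across, 5 mm lower than this point, is clamped 48 mm to +x.
- carrier: The carrier: aluminium plate 170 x 90 x 8 mm (x, y, z) lying on the sloping face, its low end against an end stop. Origin at the centre of its underside: the handle's centre is 10 mm to +x and 36 mm up (z) from it.
- tray: Blue plastic tray, 230 x 170 mm outside (x, y), walls 4 mm thick and 32 mm high, floor 4 mm, fixed to the bench. Origin on the bench under its centre, x along its long side. The carrier lies flat inside if roughly lengthwise (within 20 degrees), either way round; its handle's centre is then 40 mm above the bench.
- pump_bottle_center (a point): Bystander: clear hand-gel pump bottle, 58 mm across, 170 mm high; this point is on its axis 80 mm up. Leave standing.
- pen_pot_center (a point): Bystander: wooden pot of pens, 72 mm across, 85 mm high, the pens reaching 150 mm; this point is half-way up the pot. Leave standing.
- tube_clamp_center (a point): Bystander: dark round tube clamp, 46 mm across with a 12 mm lug and an aluminium tube stub in it, 71 mm high in all; this point is half-way up. Leave standing.
There are look-alikes about, which are no part of the job. Leave any orange or yellow look-alike of the carrier alone.

How it is judged:
On the way, in this order (a step that is already met when the one before it is completed fails the run):
1. the plunger is pulled, twisted and let go, and stays latched out by itself (value of joint plunger above 0.0075 m and contact force between the fingers and plunger_knob below 0.2 N), for 0.3 s.
2. with the plunger latched out, the carrier is drawn out from under the bridge (value of joint plunger above 0.0075 m and distance of carrier_grip from where it was at the start of the episode above 0.05 m), for 0.1 s.
At the end, for the whole second after the job is handed in: The carrier lies still, right way up and flat (within 0.06 rad) on the floor of the tray, between its walls (handle centre within 60 mm of the tray's centre along it and 50 mm across, 34 to 45 mm above the bench), and the plunger is still latched out (more than 7.5 mm) (value of joint plunger above 0.0075 m and x of carrier_grip in the frame of tray between -0.06 and 0.06 m and y of carrier_grip in the frame of tray between -0.05 and 0.05 m and z of carrier_grip in the frame of tray between 0.034 and 0.045 m and angle between carrier_grip's own z axis and vertical below 0.06 rad and linear speed of carrier below 0.02 m/s); the robot touches nothing.
It fails at once if the carrier is dropped (falls faster than 0.6 m/s out of the gripper) (contact force between the fingers and carrier below 0.05 N and linear speed of carrier above 0.6 m/s).
It fails at once if the pump bottle is knocked over or shifted by more than 30 mm (distance of pump_bottle_center from where it was at the start of the episode above 0.03 m or angle between pump_bottle_center's own z axis and vertical above 0.35 rad).
It fails at once if the pen pot is knocked over or shifted by more than 30 mm (distance of pen_pot_center from where it was at the start of the episode above 0.03 m or angle between pen_pot_center's own z axis and vertical above 0.35 rad).
It fails at once if the tube clamp is knocked over or shifted by more than 30 mm (distance of tube_clamp_center from where it was at the start of the episode above 0.03 m or angle between tube_clamp_center's own z axis and vertical above 0.35 rad).
It also fails if it takes over 61 s, if anything falls off the work surface, if the arm or the gripper's body presses on something with over 40 N, if the wrist force passes 120 N, or if a joint passes its speed limit or range.

## Working session

There is one attempt and no reset: what is moved stays moved. The work goes in short steps, Python scripts to look and compute and a tool call to move; the robot and the scene stay as the last step left them, time stands still between calls to the robot, and variables do not carry over. Pictures are saved under pics/ and viewed, at most 10 in all, crops included, and the job is handed in when it is done.

Besides the shell and the picture viewer there is one more tool, called after ">>>" as a command line: name --pt "numbers of a row" for each row, then --argument value for the rest. servo_tool: Moves the arm, as the interface text tells. Its arguments: {"type":"object","properties":{"commands":{"type":"array","items":{"type":"array","items":{"type":"number"}}}},"required":["commands"]}

```bash
mkdir -p pics; cat > h.py <<'E'
import numpy as np, cv2
from bench import status, viewer, job
from scipy.spatial.transform import Rotation as R
NAMES=["fixture","bridge_top","face_top","knob_grip","carrier_grip","carrier","tray","pump_bottle_center","pen_pot_center","tube_clamp_center"]
def cam(n):
    return viewer.read_camera(n)
def ray(c,rc):
    Rm=cv2.Rodrigues(np.array(c["rvec"],float))[0]; t=np.array(c["tvec"],float).ravel()
    d=np.array([(rc[1]-c["cx"])/c["fx"],(rc[0]-c["cy"])/c["fy"],1.]); d/=np.linalg.norm(d)
    return -Rm.T@t, Rm.T@d
def wray(c,rc,o):
    u=np.array([rc[1]-c["cx"],rc[0]-c["cy"]])/c["fx"]; th=np.linalg.norm(u); 
    d=np.array([*(u/th*np.sin(th)),np.cos(th)]) if th>0 else np.array([0,0,1.])
    q=o["orientation"]; Rt=R.from_quat([q[1],q[2],q[3],q[0]]).as_matrix(); T=np.array(c["T_tool_cam"])
    return np.array(o["position"])+Rt@T[:3,3], Rt@T[:3,:3]@d
def tri(rs):
    A=np.zeros((3,3));b=np.zeros(3)
    for o,d in rs: P=np.eye(3)-np.outer(d,d);A+=P;b+=P@o
    p=np.linalg.solve(A,b); return p,[float(np.linalg.norm((np.eye(3)-np.outer(d,d))@(p-o))) for o,d in rs]
def save(c,n): cv2.imwrite(f"pics/{n}.png",cv2.cvtColor(c["color"],cv2.COLOR_RGB2BGR))
E
python3 - <<'E'
from h import *
o=status.get_obs(); print(o["t"],o["position"],o["orientation"],o["opening"])
C={n:cam(n) for n in("scene","side")}
for n in C: save(C[n],n+"0")
for nm in NAMES:
    r={n:viewer.pinpoint(nm,n) for n in C}
    for n in r: print(nm,n,[(np.round(x["point"]).tolist(),round(x["conf"],2)) for x in r[n][:3]])
    for a in r["scene"][:2]:
        for b in r["side"][:2]:
            p,e=tri([ray(C["scene"],a["point"]),ray(C["side"],b["point"])]); print("   ",p.round(4),np.round(e,4))
print(status.get_obs()["t"])
E
```

```text
0.0 [ 0.21577798 -0.5327231   0.23070223] [-5.91315710e-04  9.81545166e-01  1.91229542e-01 -2.28066164e-05] 0.08549344747224753
fixture scene [([285.0, 271.0], 0.78)]
fixture side [([244.0, 331.0], 0.91)]
    [ 0.5215 -0.208   0.0079] [0.0012 0.0012]
bridge_top scene [([250.0, 258.0], 0.59)]
bridge_top side [([223.0, 353.0], 0.71)]
    [ 0.4624 -0.2396  0.0739] [0.0025 0.0025]
face_top scene [([253.0, 279.0], 0.61)]
face_top side [([204.0, 308.0], 0.84), ([246.0, 333.0], 0.36)]
    [ 0.5812 -0.177   0.1489] [0.0002 0.0002]
    [ 0.4879 -0.1719  0.054 ] [0.0236 0.0236]
knob_grip scene [([241.0, 254.0], 0.65)]
knob_grip side [([220.0, 362.0], 0.62)]
    [ 0.4388 -0.2483  0.0848] [0.0017 0.0017]
carrier_grip scene [([276.0, 168.0], 0.68), ([241.0, 263.0], 0.65)]
carrier_grip side [([210.0, 338.0], 0.9), ([202.0, 357.0], 0.78)]
    [ 0.5451 -0.436   0.0357] [0.0261 0.0261]
    [ 0.5035 -0.4607  0.0348] [0.0037 0.0037]
    [ 0.5011 -0.2183  0.1244] [0.0018 0.0018]
    [ 0.4654 -0.2331  0.1268] [0.024 0.024]
carrier scene [([282.0, 173.0], 0.89), ([256.0, 268.0], 0.76), ([231.0, 263.0], 0.
[... 232 characters left out ...]
1] [0.0002 0.0002]
tray scene [([275.0, 441.0], 0.65), ([283.0, 271.0], 0.52)]
tray side [([339.0, 285.0], 0.83)]
    [0.5071 0.2158 0.0042] [0.002 0.002]
    [ 0.534  -0.1038 -0.1136] [0.1518 0.1518]
pump_bottle_center scene [([314.0, 507.0], 0.82)]
pump_bottle_center side [([315.0, 172.0], 0.85)]
    [0.7326 0.2986 0.0828] [0.0036 0.0036]
pen_pot_center scene [([352.0, 362.0], 0.66)]
pen_pot_center side [([254.0, 218.0], 0.97), ([314.0, 171.0], 0.46)]
    [ 0.7899 -0.0099  0.0437] [0.0003 0.0003]
    [ 0.8085  0.0697 -0.0262] [0.0972 0.0972]
tube_clamp_center scene [([257.0, 353.0], 0.95)]
tube_clamp_center side [([280.0, 335.0], 0.67)]
    [4.506e-01 1.000e-04 3.100e-02] [0.003 0.003]
1.1
```

View images.

View pics/scene0.png

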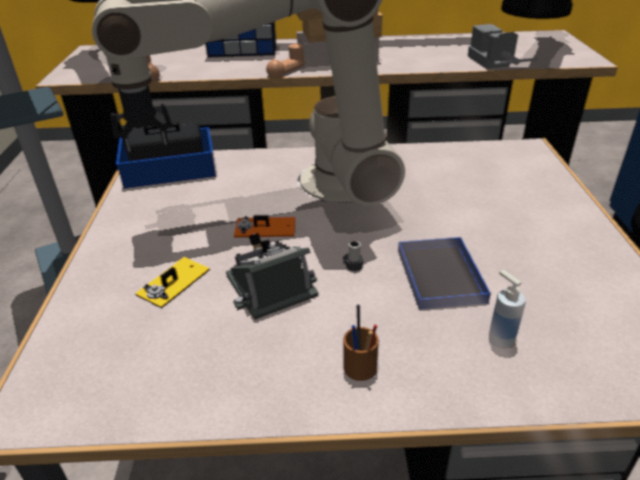

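View pics/side0.png

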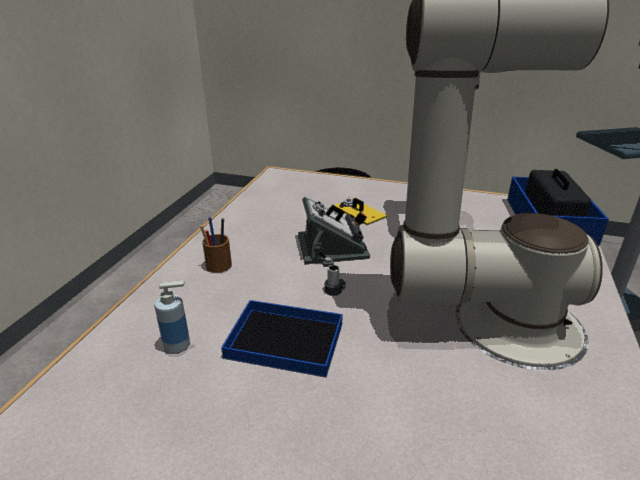

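Scene: fixture at about (270,280), its high end towards the camera; yellow look-alike at (173,282), orange one at (265,227); tray at (441,272); bystanders clear. The side view confirms it. Moving to a wrist view along -N.

>>> servo_tool --pt "2.8 -2.15 0.2 0 0 0 -1" --pt "2.8 -2.15 0.2 0 0 0 -1" --pt "2.8 -2.15 0.2 0 0 0 -1" --pt "2.8 -2.15 0.2 0 0 0 -1" --pt "2.8 -2.15 0.2 0 0 0 -1" --pt "2.8 -2.15 0.2 0 0 0 -1" --pt "2.8 -2.15 0.2 0 0 0 -1" --pt "2.8 -2.15 0.2 0 0 -5.7 -1"

```text
t: 1.77
position: [0.3593, -0.2879, 0.2154]
orientation: [0.0, 0.971, 0.239, 0.0]
contact_force: [0.3, -1.2, -0.4]
opening: 0.0854
finger_force: 0.0
```

>>> servo_tool --pt "0 0 0 0 7 0 -1" --pt "0 0 0 0 7 0 -1" --pt "0 0 0 0 7 0 -1" --pt "0 0 0 0 7 0 -1" --pt "0 0 0 0 7 0 -1" --pt "0 0 0 0 0 0 -1"

```text
t: 2.27
position: [0.3574, -0.2902, 0.214]
orientation: [-0.073, 0.925, 0.226, 0.295]
contact_force: [-0.7, 0.0, -0.9]
opening: 0.0851
finger_force: 0.0
```

```bash
python3 - <<'E'
from h import *
o=status.get_obs(); print(o["t"],o["position"],o["orientation"],o["joints"])
c=cam("wrist"); save(c,"w1"); print(c["fx"],c["cx"],c["cy"],np.array(c["T_tool_cam"]).round(3).tolist())
for nm in ["bridge_top","knob_grip","carrier_grip","face_top"]:
    print(nm,[(np.round(x["point"]).tolist(),round(x["conf"],2)) for x in viewer.pinpoint(nm,"wrist")[:3]])
E
```

```text
2.2667 [ 0.35740487 -0.29016122  0.21403458] [-0.07341916  0.92533767  0.22617965  0.29530083] [-1.28263622 -0.13270952  1.88017975  0.60529799  1.53830573 -0.25663483]
371.64829954431775 326.69471392597416 235.73250118634942 [[0.0, -0.957, -0.29, 0.073], [1.0, 0.0, -0.0, -0.001], [0.0, -0.29, 0.957, -0.143], [0.0, 0.0, 0.0, 1.0]]
bridge_top [([204.0, 325.0], 0.68)]
knob_grip []
carrier_grip [([122.0, 327.0], 0.91), ([278.0, 537.0], 0.83), ([399.0, 238.0], 0.69)]
face_top [([37.0, 331.0], 0.98), ([82.0, 92.0], 0.35), ([203.0, 330.0], 0.19)]
```

View pics/w1.png

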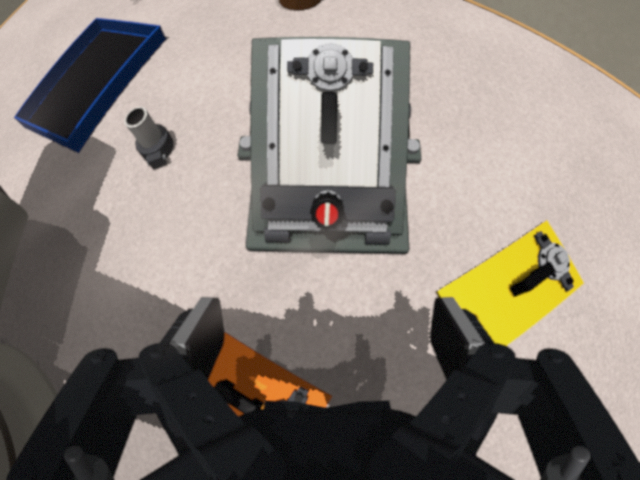

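Wrist view: table square in view, knob cap at (327,211), handle bar (330,118), face's upper edge at row 40 (250–411); yellow and orange look-alikes off to the sides. Now a least-squares pose fit.

```bash
cat > fit.py <<'E'
from h import *
from scipy.optimize import least_squares
U=np.array([.819,0,.574]);N=np.array([-.574,0,.819]);Y=np.array([0,1,0.]);L=np.array([-.078,0,.032])
def pts(p):
    x,y,w,s=p; f=lambda q:np.array([x,y,0])+R.from_euler('z',w).as_matrix()@q
    b=L+U*s+N*.024
    return dict(fixture=f(0*U),face_top=f(L+.19*U),bridge_top=f(b),knob_grip=f(b+.028*N),cap=f(b+.040*N),carrier_grip=f(L+U*(s+.076)+N*.036),
      cl=f(L+.19*U+.085*Y),cr=f(L+.19*U-.085*Y))
def proj(c,P,o=None):
    if o is None:
        return cv2.projectPoints(P[None],np.array(c["rvec"],float),np.array(c["tvec"],float),np.array([[c["fx"],0,c["cx"]],[0,c["fy"],c["cy"]],[0,0,1.]]),None)[0].ravel()[::-1]
    q=o["orientation"];Rt=R.from_quat([q[1],q[2],q[3],q[0]]).as_matrix();T=np.array(c["T_tool_cam"])
    v=T[:3,:3].T@(Rt.T@(P-np.array(o["position"]))-T[:3,3]); th=np.arctan2(np.hypot(v[0],v[1]),v[2]);u=v[:2]/np.hypot(v[0],v[1])*th*c["fx"]
    return np.array([c["cy"]+u[1],c["cx"]+u[0]])
E
python3 - <<'E'
from fit import *
o=status.get_obs(); W=cam("wrist");S=cam("scene");D=cam("side")
M=[(W,o,"cap",(211,327),1),(W,o,"carrier_grip",(122,327),1.5),(W,o,"face_top",(37,331),1.5),(W,o,"bridge_top",(204,325),3),(W,o,"cl",(40,250),2),(W,o,"cr",(42,411),2),
(S,None,"fixture",(285,271),3),(S,None,"bridge_top",(250,258),3),(S,None,"face_top",(253,279),3),(S,None,"knob_grip",(241,254),3),(S,None,"carrier_grip",(241,263),3),
(D,None,"fixture",(244,331),3),(D,None,"bridge_top",(223,353),3),(D,None,"face_top",(204,308),3),(D,None,"knob_grip",(220,362),3),(D,None,"carrier_grip",(210,338),3)]
def res(p):
    P=pts(p); return np.concatenate([(proj(c,P[n],oo)-m)/s for c,oo,n,m,s in M])
r=least_squares(res,[.52,-.21,.48,.035],loss="soft_l1")
print(r.x,np.degrees(r.x[2]),np.sqrt(np.diag(np.linalg.inv(r.jac.T@r.jac))))
P=pts(r.x)
for c,oo,n,m,s in M: print(n,m,(proj(c,P[n],oo)-m).round(1))
print({k:v.round(4).tolist() for k,v in P.items()})
# tray: corners of blob triangulation via networks
t=tri([ray(S,x["point"]) for x in viewer.pinpoint("tray","scene")[:1]]+[ray(D,x["point"]) for x in viewer.pinpoint("tray","side")[:1]]); print(t)
E
```

```text
[ 0.50817237 -0.21173045  0.465907    0.03859517] 26.694504991888493 [0.00160034 0.00100726 0.00971096 0.00234144]
cap (211, 327) [ 1.6 -0.3]
carrier_grip (122, 327) [-7.4  1.7]
face_top (37, 331) [-0.9 -0.7]
bridge_top (204, 325) [-2.   2.2]
cl (40, 250) [ -1.6 -11.3]
cr (42, 411) [-0.6 11.1]
fixture (285, 271) [-1.8 -1.1]
bridge_top (250, 258) [-2.8 -0.3]
face_top (253, 279) [1.6 0.3]
knob_grip (241, 254) [-4.5  0.3]
carrier_grip (241, 263) [0.1 1.9]
fixture (244, 331) [3.1 4. ]
bridge_top (223, 353) [1.  2.5]
face_top (204, 308) [2.9 0.9]
knob_grip (220, 362) [-3.3 -0.9]
carrier_grip (210, 338) [-0.9 -0.7]
{'fixture': [0.5082, -0.2117, 0.0], 'face_top': [0.5775, -0.1769, 0.1411], 'bridge_top': [0.4544, -0.2388, 0.0738], 'knob_grip': [0.4401, -0.246, 0.0967], 'cap': [0.4339, -0.2491, 0.1066], 'carrier_grip': [0.5039, -0.2139, 0.1273], 'cl': [0.5393, -0.1009, 0.1411], 'cr': [0.6157, -0.2528, 0.1411]}
(array([0.50560825, 0.2117363 , 0.00260686]), [0.006725690421599706, 0.0067256904215998526])
```

```bash
cat >> h.py <<'E'
def need(P,x,z):
    "tool-frame shift (cm) and rotvec (deg) to TCP pose P with tool x and z directions"
    o=status.get_obs();q=o["orientation"];Rt=R.from_quat([q[1],q[2],q[3],q[0]])
    z=np.array(z)/np.linalg.norm(z);x=np.array(x)-z*np.dot(x,z);x/=np.linalg.norm(x)
    G=R.from_matrix(np.c_[x,np.cross(z,x),z])
    print("t",round(o["t"],2),"shift cm",(Rt.inv().apply(np.array(P)-o["position"])*100).round(2),"turn deg",np.degrees((Rt.inv()*G).as_rotvec()).round(2))
E
python3 - <<'E'
from fit import *
p=[.5082,-.2117,.4659,.0386];P=pts(p);w=R.from_euler('z',p[2]).as_matrix();u=w@U;n=w@N
need(P["knob_grip"]+n*.031,u,-n)
E
```

```text
t 2.77 shift cm [ 0.7  -0.08 11.88] turn deg [-0.64  0.06  0.94]
```

>>> servo_tool --pt "0.15 0 3 -0.6 0 0.9 -1" --pt "0.15 0 3 0 0 0 -1" --pt "0.2 -0.05 3 0 0 0 -1" --pt "0.2 -0.05 2.9 0 0 0 -1" --pt "0 0 0 0 0 0 -1"

```text
t: 3.18
position: [0.4252, -0.2519, 0.1182]
orientation: [-0.072, 0.928, 0.22, 0.292]
contact_force: [-0.6, 0.2, -0.5]
opening: 0.0853
finger_force: 0.0
```

```bash
python3 - <<'E'
from fit import *
o=status.get_obs();W=cam("wrist");save(W,"w2")
p=[.5082,-.2117,.4659,.0386];P=pts(p)
for k in P: print(k,proj(W,P[k],o).round(1))
for nm in ["bridge_top","knob_grip","carrier_grip"]:
    print(nm,[(np.round(x["point"]).tolist(),round(x["conf"],2)) for x in viewer.pinpoint(nm,"wrist")[:3]])
E
```

```text
fixture [208.3 330.3]
face_top [ -1.1 330.6]
bridge_top [257.1 330.9]
knob_grip [276.7 331.1]
cap [286.8 331.3]
carrier_grip [119.3 331.2]
cl [  8.9 192.5]
cr [  9.2 468.3]
bridge_top [([261.0, 332.0], 0.76)]
knob_grip [([277.0, 327.0], 0.6)]
carrier_grip [([128.0, 330.0], 0.76), ([340.0, 608.0], 0.63)]
```

View pics/w2.png

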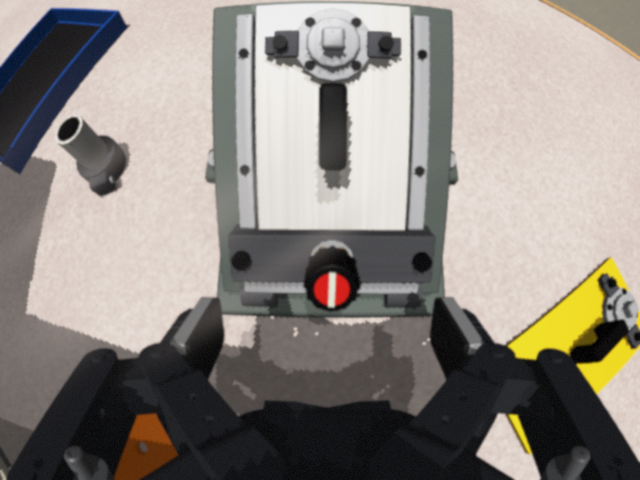

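Cap centre at (332,290), a few pixels below prediction (-1.5 mm along U); handle centre at (333,127), ~3 mm lower than modelled. Descend on the knob and close.

>>> servo_tool --pt "-0.15 0.05 2 0 0 0 -1" --pt "0 0 2 0 0 0 -1" --pt "0 0 1 0 0 0 -1" --pt "0 0 0 0 0 0 1" --pt "0 0 0 0 0 0 1" --pt "0 0 0 0 0 0 1" --pt "0 0 0 0 0 0 1" --pt "0 0 0 0 0 0 1" --pt "0 0 0 0 0 0 1"

```text
t: 4.13
position: [0.4489, -0.2433, 0.0809]
orientation: [-0.069, 0.928, 0.22, 0.293]
contact_force: [-13.8, 2.4, 12.8]
opening: 0.0243
finger_force: 57.8
```

>>> servo_tool --pt "0 0 -0.4 0 0 0 1" --pt "0 0 -0.4 0 0 0 1" --pt "0 0 -0.4 0 0 0 1" --pt "0 0 0 0 0 0 1"

```text
t: 4.47
position: [0.4426, -0.246, 0.0902]
orientation: [-0.07, 0.928, 0.22, 0.293]
contact_force: [7.3, 5.1, -9.0]
opening: 0.0241
finger_force: 59.3
```

>>> servo_tool --pt "0 0 -0.05 0 0 7 1" --pt "0 0 0 0 0 7 1" --pt "0 0 0 0 0 7 1" --pt "0 0 0 0 0 7 1" --pt "0 0 0 0 0 7 1" --pt "0 0 0 0 0 7 1" --pt "0 0 0 0 0 7 1" --pt "0 0 0 0 0 7 1" --pt "0 0 0 0 0 7 1" --pt "0 0 0 0 0 7 1"

```text
t: 5.3
position: [0.4424, -0.2467, 0.09]
orientation: [-0.225, 0.885, -0.355, 0.199]
contact_force: [3.8, -2.2, -11.9]
opening: 0.0244
finger_force: 59.5
```

>>> servo_tool --pt "0 0 0 0 0 7 1" --pt "0 0 0 0 0 7 1" --pt "0 0 0 0 0 0 1"

```text
t: 5.55
position: [0.4423, -0.2467, 0.0899]
orientation: [-0.248, 0.835, -0.461, 0.17]
contact_force: [2.4, -3.9, -14.3]
opening: 0.0243
finger_force: 59.5
```

```bash
python3 - <<'E'
from fit import *
o=status.get_obs();print(o["joints"],o["ft_torque"])
q=o["orientation"];print(R.from_quat([q[1],q[2],q[3],q[0]]).as_matrix().round(3))
W=cam("wrist");save(W,"w3")
E
```

```text
[-1.05072604  0.0146219   2.01384518  0.67013126  1.16980565  1.24014432] [-1.38999606  1.14159322 -0.47119942]
[[ 0.518 -0.686  0.512]
 [-0.854 -0.453  0.257]
 [ 0.056 -0.57  -0.82 ]]
```

View pics/w3.png

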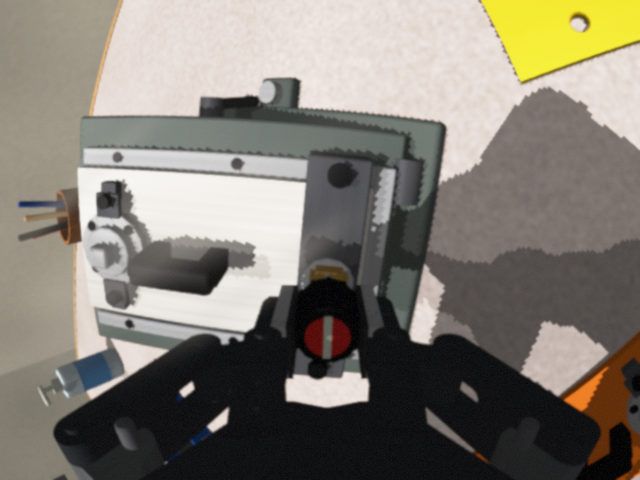

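The cap's white line turned with the gripper (~84°), brass sleeve showing. Ease back slightly, release partly and back off.

>>> servo_tool --pt "0 0 0.25 0 0 0 1" --pt "0 0 0 0 0 0 0.1" --pt "0 0 0 0 0 0 0.0" --pt "0 0 0 0 0 0 0.0" --pt "0 0 0 0 0 0 0.0" --pt "0 0 -1 0 0 0 0" --pt "0 0 -2.5 0 0 0 0" --pt "0 0 -3 0 0 0 0" --pt "0 0 -3 0 0 0 -0.5" --pt "0 0 -1 0 0 0 -0.5"

```text
t: 6.43
position: [0.3891, -0.2743, 0.178]
orientation: [-0.246, 0.837, -0.457, 0.172]
contact_force: [0.1, 0.6, 1.1]
opening: 0.0638
finger_force: 0.0
```

```bash
python3 - <<'E'
from fit import *
o=status.get_obs();W=cam("wrist");save(W,"w4")
p=[.5082,-.2117,.4659,.0386];P=pts(p)
w=R.from_euler('z',p[2]).as_matrix();u=w@U;n=w@N
print("cap home/out pred",proj(W,P["cap"],o).round(1),proj(W,P["cap"]+.0086*n,o).round(1),"handle",proj(W,P["carrier_grip"],o).round(1))
print([(np.round(x["point"]).tolist(),round(x["conf"],2)) for x in viewer.pinpoint("knob_grip","wrist")[:2]+viewer.pinpoint("carrier_grip","wrist")[:3]])
E
```

```text
cap home/out pred [244.3 323.7] [248.5 323.6] handle [222.  221.7]
[([239.0, 327.0], 0.93), ([369.0, 253.0], 0.36), ([220.0, 227.0], 0.76)]
```

View pics/w4.png

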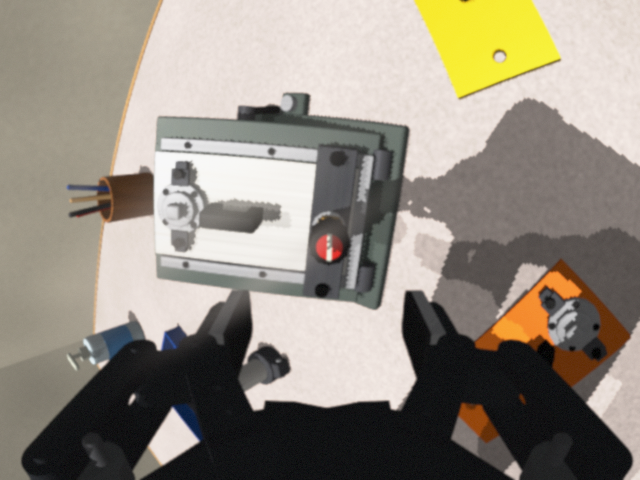

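Line on the cap (329,243) now lies across the slope: plunger latched out. Turning back to align with the handle.

>>> servo_tool --pt "0 0 0 0 0 -7 -0.5" --pt "0 0 0 0 0 -7 -0.5" --pt "0 0 0 0 0 -7 -0.5" --pt "0 0 0 0 0 -7 -0.5" --pt "0 0 0 0 0 -7 -0.5" --pt "0 0 0 0 0 -7 -0.5" --pt "0 0 0 0 0 -7 -0.5" --pt "0 0 0 0 0 -7 -0.5" --pt "0 0 0 0 0 -7 -0.5" --pt "0 0 0 0 0 -7 -0.5"

```text
t: 7.42
position: [0.3905, -0.2718, 0.1728]
orientation: [-0.105, 0.948, 0.108, 0.282]
contact_force: [-0.2, -0.3, 0.1]
opening: 0.0643
finger_force: 0.0
```

>>> servo_tool --pt "0 0 0 0 0 -7 -0.5" --pt "0 0 0 0 0 -7 -0.5" --pt "0 0 0 0 0 0 -0.5"

```text
t: 7.67
position: [0.3904, -0.2719, 0.173]
orientation: [-0.07, 0.927, 0.223, 0.293]
contact_force: [-0.3, 0.5, -1.0]
opening: 0.064
finger_force: 0.0
```

```bash
python3 - <<'E'
from fit import *
p=[.5082,-.2117,.4659,.0386];P=pts(p);w=R.from_euler('z',p[2]).as_matrix();u=w@U;n=w@N
need(P["carrier_grip"]-.004*u+n*.041,u,-n)
o=status.get_obs();W=cam("wrist")
print(proj(W,P["carrier_grip"]-.004*u,o),[x["point"] for x in viewer.pinpoint("carrier_grip","wrist")[:2]])
# tray yaw from side & scene blue segmentation, rim plane z=.032
for nme in("side","scene"):
    c=cam(nme);a=c["color"].astype(int);m=((a[...,2]>a[...,0]+45)&(a[...,2]>a[...,1]+30)).astype(np.uint8)
    r=viewer.find_in("tray",nme)[0]["rect"];x,y,ww,hh=[int(v) for v in r];mm=np.zeros_like(m);mm[y-4:y+hh+4,x-4:x+ww+4]=m[y-4:y+hh+4,x-4:x+ww+4]
    cs=max(cv2.findContours(mm,0,2)[0],key=cv2.contourArea);H=cv2.convexHull(cs)[:,0]
    Q=[]
    for px in H:
        oo,d=ray(c,(px[1],px[0]));Q.append((oo+d*(.032-oo[2])/d[2])[:2])
    print(nme,r,cv2.minAreaRect(np.array(Q,np.float32)))
    q=cv2.approxPolyDP(H[:,None],6,True)[:,0]; print(q.tolist())
    for px in q:
        oo,d=ray(c,(px[1],px[0]));print((oo+d*(.032-oo[2])/d[2])[:2].round(3),(oo+d*(-oo[2])/d[2])[:2].round(3))
E
```

```text
t 7.67 shift cm [ 7.41 -0.03  6.95] turn deg [-0.13  0.01  0.31]
[125.19383565 327.53149363] [[301.7, 560.4], [126.4, 328.5]]
side [221.5, 299.8, 121.2, 74.7] ((0.5025699138641357, 0.2274339497089386), (0.23518118262290955, 0.19664308428764343), 3.8785786628723145)
[[221, 347], [249, 300], [341, 314], [325, 375], [249, 362]]
[0.615 0.306] [0.634 0.276]
[0.626 0.139] [0.646 0.102]
[0.4   0.124] [0.409 0.086]
[0.381 0.315] [0.389 0.286]
[0.539 0.328] [0.555 0.299]
scene [400.4, 237.9, 91.6, 69.9] ((0.5625433325767517, 0.30080646276474), (0.0200644601136446, 0.1085745245218277), 82.69658660888672)
[[487, 294], [474, 265]]
[0.616 0.3  ] [0.581 0.315]
[0.507 0.298] [0.468 0.313]
```

>>> servo_tool --pt "2.5 0 1.5 0 0 0.3 -0.5" --pt "2.5 0 1.5 0 0 0 -0.5" --pt "2.4 0 2 0 0 0 -0.5" --pt "0 0 2 0 0 0 -0.5" --pt "0 0 0 0 0 0 -0.5"

```text
t: 8.38
position: [0.4813, -0.2256, 0.1571]
orientation: [-0.072, 0.929, 0.218, 0.292]
contact_force: [0.4, -0.1, -1.0]
opening: 0.0635
finger_force: 0.0
```

```bash
python3 - <<'E'
from fit import *
p=[.5082,-.2117,.4659,.0386];P=pts(p);w=R.from_euler('z',p[2]).as_matrix();u=w@U;n=w@N
g=P["carrier_grip"]-.004*u
need(g-n*.019,u,-n)
o=status.get_obs();W=cam("wrist");save(W,"w5")
print(proj(W,g,o),proj(W,g+.007*n+.022*u,o),proj(W,g+.007*n-.022*u,o),[x["point"] for x in viewer.pinpoint("carrier_grip","wrist")[:2]])
E
```

```text
t 8.38 shift cm [-0.02 -0.01  5.81] turn deg [-0.21  0.05 -0.4 ]
[269.38686703 327.6582719 ] [233.10012953 327.37945256] [312.44317812 327.86524803] [[265.7, 328.7], [410.1, 579.7]]
```

View pics/w5.png

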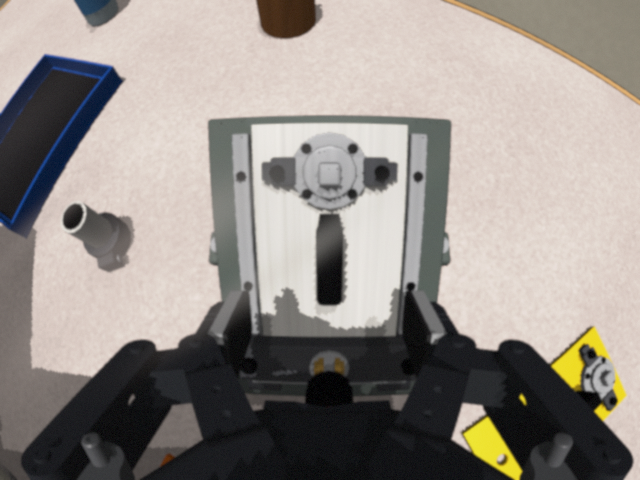

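Bar spans rows 215–305 at column 329, off the prediction in a way that suggests its height is lower; triangulate from the wrist views.

```bash
python3 - <<'E'
from fit import *
W=cam("wrist");p=[.5082,-.2117,.4659,.0386];P=pts(p);w=R.from_euler('z',p[2]).as_matrix();u=w@U;n=w@N
v=[x["point"] for x in viewer.pinpoint("carrier_grip","wrist")[:1]][0]
o=status.get_obs()
V=[((122,327),dict(position=[.35740,-.29016,.21403],orientation=[-0.07341916,0.92533767,0.22617965,0.29530083])),
((128,330),dict(position=[.4252,-.2519,.1182],orientation=[-.072,.928,.22,.292])),
((126.4,328.5),dict(position=[.3904,-.2719,.173],orientation=[-.07,.927,.223,.293])),
((265.7,328.7),o),(v,o)]
for vv in (V,V[1:],V[1:2]+V[3:]):
    g,e=tri([wray(W,a,b) for a,b in vv]);d=g-P["carrier_grip"]
    print(g.round(4),np.round(e,4),"dU,dY,dN",(d@u).round(4),(d@(w@Y)).round(4),(d@n).round(4))
print(v);need(g-n*.019,u,-n)
E
```

```text
[ 0.5038 -0.2148  0.1185] [0.0023 0.0017 0.0007 0.0019 0.0015] dU,dY,dN -0.0054 -0.0008 -0.0068
[ 0.5034 -0.2154  0.121 ] [0.0017 0.0006 0.0016 0.0012] dU,dY,dN -0.0045 -0.0012 -0.0044
[ 0.5034 -0.2156  0.1217] [0.0019 0.0014 0.0011] dU,dY,dN -0.0043 -0.0014 -0.0038
[262.6, 327.8]
t 8.58 shift cm [-0.02 -0.08  6.55] turn deg [ 0.02  0.02 -0.39]
```

>>> servo_tool --pt "0 0 2 0 0 0 -0.4" --pt "0 0 2 0 0 0 -0.4" --pt "0 -0.05 1.5 0 0 0 -0.4" --pt "0 0 0.6 0 0 0 -0.4" --pt "0 0 0 0 0 0 1" --pt "0 0 0 0 0 0 1" --pt "0 0 0 0 0 0 1" --pt "0 0 0 0 0 0 1" --pt "0 0 0 0 0 0 1" --pt "0 0 0 0 0 0 1"

```text
t: 9.42
position: [0.5113, -0.2125, 0.1105]
orientation: [-0.069, 0.929, 0.217, 0.293]
contact_force: [-6.4, -3.3, 6.2]
opening: 0.0129
finger_force: 59.2
```

>>> servo_tool --pt "0.4 0 0 0 0 0 1" --pt "0.7 0 0 0 0 0 1" --pt "0.7 0 0 0 0 0 1" --pt "0.7 0 0 0 0 0 1" --pt "0 0 0 0 0 0 1"

```text
t: 9.83
position: [0.5303, -0.2031, 0.1253]
orientation: [-0.069, 0.928, 0.218, 0.293]
contact_force: [-8.3, -4.7, 14.4]
opening: 0.013
finger_force: 61.7
```

>>> servo_tool --pt "0.7 0 -0.02 0 0 0 1" --pt "0.7 0 -0.02 0 0 0 1" --pt "0.7 0 -0.02 0 0 0 1" --pt "0.7 0 0 0 0 0 1" --pt "0.7 0 0 0 0 0 1" --pt "0 0 0 0 0 0 1"

```text
t: 10.33
position: [0.5555, -0.1901, 0.1452]
orientation: [-0.07, 0.928, 0.218, 0.293]
contact_force: [-5.1, -3.5, 9.1]
opening: 0.0126
finger_force: 61.0
```

>>> servo_tool --pt "0 0 -0.5 0 0 0 1" --pt "0 0 -1 0 0 0 1" --pt "0 0 -1.5 0 0 0 1" --pt "0 0 -1.5 0 0 0 1" --pt "0 0 -1.5 0 0 0 1" --pt "0 0 -1.5 0 0 0 1" --pt "0 0 -1.5 0 0 0 1" --pt "0 0 -1 0 0 0 1"

```text
t: 11.0
position: [0.5028, -0.2164, 0.2275]
orientation: [-0.07, 0.929, 0.217, 0.292]
contact_force: [0.6, -0.3, -4.3]
opening: 0.0129
finger_force: 59.0
```

>>> servo_tool --pt "0 0 0 0 -4 0 1" --pt "0 0 0 0 -5 0 1" --pt "0 0 0 0 -5 0 1" --pt "0 0 0 0 -5 0 1" --pt "0 0 0 0 -5 0 1" --pt "0 0 0 0 -5 0 1" --pt "0 0 0 0 -4 0 1" --pt "0 0 0 0 -2 0 1" --pt "0 0 0 0 0 0 1"

```text
t: 11.75
position: [0.5042, -0.2152, 0.2258]
orientation: [-0.002, 0.973, 0.229, -0.002]
contact_force: [0.8, 0.5, -4.1]
opening: 0.0125
finger_force: 58.8
```

```bash
python3 - <<'E'
from h import *
o=status.get_obs();print(o["position"],o["contact_force"],o["ft_torque"],o["opening"],o["joints"])
y=np.radians(3.8);c,s=np.cos(y),np.sin(y)
need([.517,.216,.16],[c,s,0],[0,0,-1])
W=cam("wrist");save(W,"w6")
E
```

```text
[ 0.50420658 -0.2151526   0.2258211 ] [ 0.76235872  0.53104158 -4.06824417] [0.0074404  0.02668582 0.01214691] 0.01253536464169702 [-5.44295527e-01  9.99149386e-02  1.50500565e+00  6.96757501e-04
  1.54193109e+00  5.64153586e-01]
t 11.75 shift cm [ 20.39 -37.99   6.72] turn deg [-0.25  0.18 22.69]
```

View pics/w6.png

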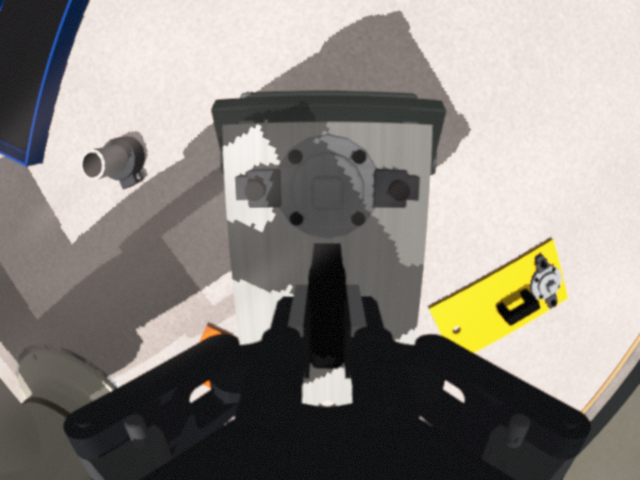

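Carrier held level and square in the gripper (plate centred at column 325). Carry to the tray.

>>> servo_tool --pt "0.6 -1.1 0 0 0 0 1" --pt "1.1 -2.1 0 0 0 0 1" --pt "1.2 -2.2 0 0 0 0 1" --pt "1.2 -2.2 0 0 0 0 1" --pt "1.2 -2.2 0 0 0 0 1" --pt "1.2 -2.2 0 0 0 0 1" --pt "1.2 -2.2 0 0 0 0 1" --pt "1.2 -2.2 0 0 0 0 1" --pt "1.2 -2.2 0 0 0 0 1" --pt "1.2 -2.2 0 0 0 0 1"

```text
t: 12.63
position: [0.5118, 0.0219, 0.2271]
orientation: [-0.002, 0.974, 0.228, 0.0]
contact_force: [-0.2, -0.3, -4.6]
opening: 0.0126
finger_force: 58.9
```

>>> servo_tool --pt "1.2 -2.2 0 0 0 0 1" --pt "1.2 -2.2 0 0 0 0 1" --pt "1.2 -2.2 0 0 0 0 1" --pt "1.2 -2.2 0 0 0 0 1" --pt "1.2 -2.2 0 0 0 0 1" --pt "1.1 -2.1 0 0 0 0 1" --pt "1.1 -2.1 0 0 0 0 1" --pt "0.7 -1.7 0 0 0 0 1" --pt "0 0 0 0 0 0 1"

```text
t: 13.38
position: [0.5162, 0.2143, 0.2275]
orientation: [-0.003, 0.973, 0.229, -0.0]
contact_force: [-0.2, -0.9, -4.3]
opening: 0.0127
finger_force: 59.1
```

>>> servo_tool --pt "0 0 1 0 0 5 1" --pt "0 0 1.5 0 0 6 1" --pt "0 0 1.5 0 0 6 1" --pt "0 0 1.5 0 0 5.7 1" --pt "0 0 1 0 0 0 1" --pt "0 0 0 0 0 0 1"

```text
t: 13.88
position: [0.5159, 0.2112, 0.1606]
orientation: [-0.002, 0.999, 0.034, -0.002]
contact_force: [-1.1, -0.6, -5.5]
opening: 0.0124
finger_force: 59.0
```

```bash
python3 - <<'E'
from h import *
o=status.get_obs();print(o["position"],o["contact_force"],o["opening"])
y=np.radians(3.8);c,s=np.cos(y),np.sin(y)
need([.517,.216,.021],[c,s,0],[0,0,-1])
S=cam("side");save(S,"s7")
for nm in("carrier_grip","carrier","tray"):
  print(nm,[(np.round(x["point"]).tolist(),round(x["conf"],2)) for x in viewer.pinpoint(nm,"side")[:2]])
W=cam("wrist");print([(np.round(x["point"]).tolist(),round(x["conf"],2)) for x in viewer.pinpoint("tray","wrist")[:2]],viewer.find_in("tray","wrist")[:1])
save(W,"w7")
a=cv2.imread("pics/s7.png");b=cv2.imread("pics/w7.png");cv2.imwrite("pics/m7.png",cv2.resize(np.vstack([a[130:430],b[:360]]),(640,660))[:600])
E
```

```text
[0.51588889 0.21123971 0.16059126] [-1.13061041 -0.55674479 -5.51027334] 0.012388647101841713
t 13.88 shift cm [ 0.2  -0.42 13.96] turn deg [-0.2   0.24  0.04]
carrier_grip [([245.0, 421.0], 0.82), ([272.0, 276.0], 0.75)]
carrier [([289.0, 282.0], 0.95), ([257.0, 420.0], 0.81)]
tray [([340.0, 288.0], 0.68)]
[] [{'rect': [207.9, 85.5, 226.8, 250.5], 'conf': 0.88}]
```

View pics/m7.png

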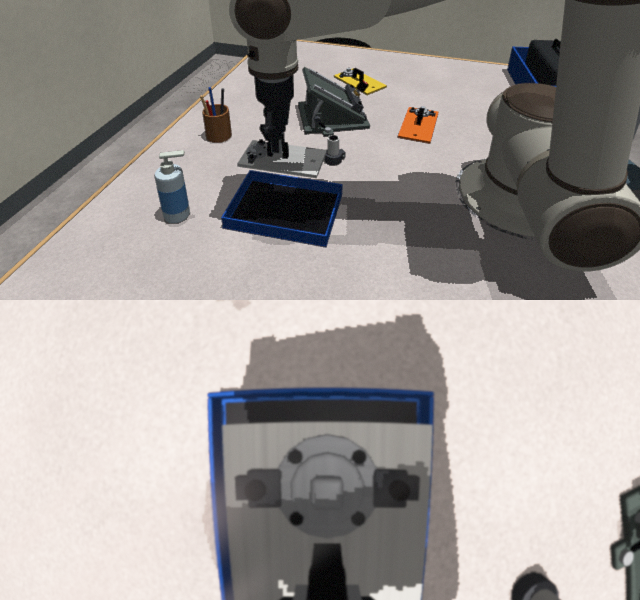

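Side: carrier above the tray, level and lengthwise; wrist: tray rim cols 208–434, carrier 224–432, matching the computed small correction. Lowering.

>>> servo_tool --pt "0.1 -0.2 1 -0.2 0.2 0 1" --pt "0.1 -0.2 2 0 0 0 1" --pt "0 0 2.2 0 0 0 1" --pt "0 0 2.2 0 0 0 1" --pt "0 0 2 0 0 0 1" --pt "0 0 1.2 0 0 0 1" --pt "0 0 0.7 0 0 0 1" --pt "0 0 0.4 0 0 0 1" --pt "0 0 0 0 0 0 1"

```text
t: 14.98
position: [0.5189, 0.2162, 0.0453]
orientation: [0.0, 0.999, 0.033, 0.001]
contact_force: [-0.3, 0.0, -4.4]
opening: 0.0122
finger_force: 59.0
```

>>> servo_tool --pt "0 0 0.4 0 0 0 1" --pt "0 0 0.4 0 0 0 1" --pt "0 0 0.4 0 0 0 1" --pt "0 0 0.4 0 0 0 1" --pt "0 0 0 0 0 0 1"

```text
t: 15.4
position: [0.5186, 0.216, 0.0287]
orientation: [0.0, 0.999, 0.032, 0.001]
contact_force: [-0.5, 0.9, -3.7]
opening: 0.0122
finger_force: 59.1
```

>>> servo_tool --pt "0 0 0.2 0 0 0 1" --pt "0 0 0.2 0 0 0 1" --pt "0 0 0 0 0 0 1"

```text
t: 15.65
position: [0.5195, 0.2163, 0.0269]
orientation: [-0.0, 0.999, 0.032, 0.002]
contact_force: [-6.6, -1.2, 15.5]
opening: 0.0123
finger_force: 61.7
```

>>> servo_tool --pt "0 0 0.15 0 0 0 1" --pt "0 0 0.15 0 0 0 1" --pt "0 0 0 0 0 0 1"

```text
t: 15.9
position: [0.5204, 0.2166, 0.0268]
orientation: [-0.0, 0.999, 0.033, 0.003]
contact_force: [-20.7, -6.8, 55.8]
opening: 0.0127
finger_force: 67.3
```

>>> servo_tool --pt "0 0 -0.2 0 0 0 1" --pt "0 0 -0.2 0 0 0 1" --pt "0 0 0 0 0 0 1"

```text
t: 16.15
position: [0.5191, 0.2162, 0.0269]
orientation: [0.0, 0.999, 0.032, 0.001]
contact_force: [-0.8, -0.6, -2.0]
opening: 0.0128
finger_force: 59.6
```

>>> servo_tool --pt "0 0 0 0 0 0 0.4" --pt "0 0 0 0 0 0 0.2" --pt "0 0 0 0 0 0 0.1" --pt "0 0 0 0 0 0 0" --pt "0 0 -1 0 0 0 0" --pt "0 0 -2 0 0 0 0" --pt "0 0 -3 0 0 0 0" --pt "0 0 -3 0 0 0 0" --pt "0 0 -3 0 0 0 0" --pt "0 0 0 0 0 0 0"

```text
t: 16.98
position: [0.5207, 0.2167, 0.1533]
orientation: [-0.001, 0.999, 0.033, 0.005]
contact_force: [0.7, 0.3, 0.3]
opening: 0.0429
finger_force: 0.0
```

```bash
python3 - <<'E'
from fit import *
o=status.get_obs();W=cam("wrist");S=cam("side");C=cam("scene")
cv2.imwrite("pics/m8.png",np.hstack([cv2.resize(W["color"][...,::-1],(400,300)),cv2.resize(np.ascontiguousarray(S["color"][170:410,180:500,::-1]),(400,300))]))
v=[x["point"] for x in viewer.pinpoint("carrier_grip","wrist")[:1]][0]
oo,d=wray(W,v,o);print(v,(oo+d*(.04-oo[2])/d[2]).round(3))
print([x["point"] for x in viewer.pinpoint("carrier_grip","side")[:3]],proj(S,np.array([.5175,.216,.040])))
p=[.5082,-.2117,.4659,.0386];P=pts(p);w=R.from_euler('z',p[2]).as_matrix();n=w@N
for a in viewer.pinpoint("knob_grip","side")[:1]:print(a,proj(S,P["knob_grip"]),proj(S,P["knob_grip"]+.0086*n))
E
```

```text
[423.2, 638.0] [ 0.273 -0.236  0.04 ]
[[201.8, 357.6], [321.9, 276.9], [244.5, 420.4]] [326.37014828 278.99152177]
{'point': [216.6, 361.0], 'conf': 0.6} [216.66177661 361.10402499] [214.39183294 362.85561757]
```

View pics/m8.png

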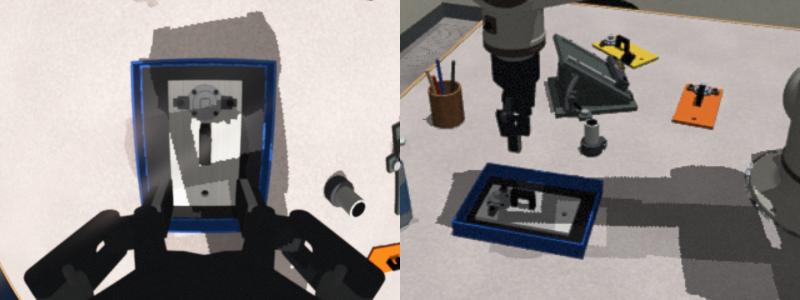

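The carrier lies flat inside the tray, at (205,145) left and (530,205) right, and the gripper is clear. Handing in.

```bash
python3 -c "
from bench import job
print(job.finish_job())"
```

```text
the job is handed in; nothing more can be done
None
```

The job is handed in, with no verdict returned: the carrier lies flat in the blue tray, I last saw the plunger latched out just after I let go of it, and nothing else was touched as far as I could see.

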